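# Fetch the weighing bottle from behind the bottles

### The arm

A 6-joint arm with a two-finger parallel gripper is mounted at the origin on a cart in front of the work surface, level with it; the furniture and walls round the work are solid. World frame = base frame: x ahead of the robot, y to its left, z up, the work surface at z = 0. Lengths are in m, angles in rad, forces in N, time in s.
With the tool pointing down it reaches from about 0.35 to 0.95 m from the base axis. Payload 17.4 kg.
Tool frame: the origin (TCP) lies at the very end of the fingers, on their centre line; the grasp point (between the pads) lies 19 mm behind it; z points along the fingers, y is the line along which they close (so a half turn about z gives the same grasp; the last joint's range is limited). The gripper opens to 93 mm and grips with 3 to 60 N. Pads are 15 mm wide; open, the fingers measure 128 mm over their backs; the gripper's body (75 mm by 188 mm) begins 65 mm behind the grasp point.
Start: joints at [1.198, 0.116, 1.442, -0, 1.584, -0.038], TCP at [0.222, 0.638, 0.219] pointing down, gripper open.
Joint ranges: [-2.83, 2.83], [-0.83, 2.19], [0.07, 2.5], [-1.14, 4.28], [0.01, 3], [-2.97, 2.97]. Speed limits (rad/s): [1.89, 1.89, 2.22, 3.14, 3.14, 3.14].

### API

Orientations are given as a 3x3 rotation matrix whose columns are the frame's x, y, z axes.
In Python, from workcell import status, imaging, ctrl gives the robot as it stands.
- The arm moves only by the shell command python3 -m creep 'ROWS' [OPENING] [FORCE]. ROWS is a JSON object of lists of equal length, an entry for each row: "travel": the shift along the world's x, y, z in cm, a list of three; "delta_rot": the turn, a rotation vector about the world's x, y, z in degrees, a list of three. A call has 1 to 5 rows; each row shifts and turns the commanded pose from where the row before left it; what a row does not reach is not made up. A row lasts 1/8 s, in which the tool goes at most 62.5 mm and 10.7 degrees, less where a joint would pass 70% of its speed; a pose out of reach is approached as far as the arm can. A call is refused whole if a number of a shift passes 6.25 or a number of a turn 10.7, either way. A call with a gripper value outside its range is refused whole. OPENING is the closure, from 0 (fully open) to 1 (shut), set as the call begins (- or left out, the last holds). The fingers move at their own pace and stop on an object; FORCE is the grip in N (left out, the last holds). Time passes only in rows, so rows that do not move let the fingers close. It gives the time, the measured TCP pose, the force, the opening and the grip force at its end, in the units of the state.
- status.observe(): the state, without advancing time (a new reading comes with each control period).
- imaging.snapshot(name): name is "scene" or "top" or "wrist"; returns (picture, depth): 400x640x3 uint8, red, green, blue; 400x640 float32, m along the optical axis (not along the pixel's ray), 0 where there is no reading.
- imaging.camera_info(name): a dict with "camera_matrix" (3x3 intrinsics, pixels), "R" (3x3) and "t" (3): a world point X has camera coordinates R X + t. Camera axes: x right, y down, z forward; pixel columns grow to the right and rows downward; lengths in m; the calibration is good to about 2 mm. A picture is of the moment at which its call begins: read the wrist's pose just before it. camera_info takes no time and is no camera call; for the wrist camera it gives the pose at the moment of the call.
- ctrl.job_done(): hands the job in; it is judged then, once.
The state is a dict: "clock": time; "joint_pos": joint angles; "qd": joint speeds; "tau": joint torques, N m; "eef_pos": TCP position; "eef_rot": TCP orientation; "wrist_force": force on the tool from outside, world axes, zero at the start; "torque": the same for the moment, N m; "gripper_width": finger opening in m; "grip_force": force on a finger pad.
Only numpy, scipy, OpenCV 4.12 (cv2) and the standard library are available. Lean on these libraries where they do the work, as an engineer would, in place of code of your own. Each camera call takes 0.05 s, during which the arm holds its last target. There are 200 camera calls.

### The job

The small lidded weighing bottle in the store tray is hemmed in by a sample bottle, a tube and a reagent bottle: move those three out and stand them on the empty side tray, then fetch the weighing bottle and set it on the middle of the balance pan. Only when it stands there, put the three back in the store tray, each on the same spot where it stood at the start. Keep everything upright and leave the beaker and the grease tin where they are.

Things in the scene. Friction and masses are not known exactly. Their poses are not given: they have to be found in the camera images.
- store_tray: Fixed grey tray, 144 (x) x 196 (y) mm, rim 8 mm high, floor 4 mm above the worktop. Origin: centre of its underside; -x side faces the robot. Flat floor with four printed circles at its own x, y (mm): front (-28, 0), left (28, 56), right (28, -56), back middle (28, 0). The three tall things stand on front, left and right in varying order, the weighing bottle on the back middle.
- side_tray: Fixed empty aluminium tray, 270 (x) x 96 (y) mm, rim 8 mm high, floor 4 mm above the worktop, left or right of the store tray. Origin: centre of its underside. A thing stands on it when upright on its floor, its axis within 120 mm of the centre along x and 35 mm along y; three fit in a row along x, about 78 mm apart.
- balance: Fixed laboratory balance: white housing 180 (its x) x 130 (its y) mm, top 42 mm above the worktop (sloped grey display panel near its -x end up to 50 mm), round steel pan. It lies on the other side of the store tray. Origin: centre of its underside. It does not move when loaded.
- pan (a point): Centre of the top face of the balance's round flat steel pan, 90 mm in diameter, 55 mm above the worktop; 30 mm along +x from the balance's origin.
- sample_bottle: Loose plain white cylindrical bottle with flush cap, 46 mm in diameter, 100 mm high, about 85 g. Origin: centre of its underside, z up along its axis.
- tube: Loose slim self-standing white tube with a blue screw cap: body 28 mm in diameter up to 96 mm, cap 34 mm in diameter up to 110 mm, about 22 g. Origin: centre of its underside, z up along its axis.
- reagent_bottle: Loose round-shouldered reagent bottle with a blue screw cap, the largest of the three: body 68 mm wide, treated as solid up to 127 mm, cap 43 mm in diameter from about 115 to 141 mm (the part to grip, at about 132 mm), about 450 g. Origin: centre of its underside, z up along its axis.
- weighing_bottle: Loose small glass weighing bottle with a fixed lid: body 32 mm in diameter up to 45 mm, widening to 36 mm at the lid and ending in a knob at 64 mm, about 30 g. Origin: centre of its underside, z up along its axis.
- beaker: Loose empty glass beaker, 55 mm in diameter, 70 mm high, standing behind the work; to be left alone. Origin: centre of its underside.
- grease_tin: Loose low white tin with a grey-blue lid, 57 mm in diameter, 41 mm high, standing behind the work; to be left alone. Origin: centre of its underside.
There are look-alikes about, which are no part of the job. Several things look just like the weighing_bottle: the one meant starts nearest to the robot's base.

How it is judged:
On the way, in this order (a step that is already met when the one before it is completed fails the run):
1. the sample bottle, the tube and the reagent bottle all stand upright on the side tray (x of sample_bottle in the frame of side_tray between -0.12 and 0.12 m and y of sample_bottle in the frame of side_tray between -0.035 and 0.035 m and z of each of sample_bottle, tube, reagent_bottle in the frame of side_tray below 0.012 m and angle between each of sample_bottle, tube, reagent_bottle's own z axis and vertical below 0.12 rad and linear speed of each of sample_bottle, tube, reagent_bottle below 0.03 m/s and x of tube in the frame of side_tray between -0.12 and 0.12 m and y of tube in the frame of side_tray between -0.035 and 0.035 m and x of reagent_bottle in the frame of side_tray between -0.12 and 0.12 m and y of reagent_bottle in the frame of side_tray between -0.035 and 0.035 m), for 0.2 s.
2. the weighing bottle stands released on the middle of the pan while the three are still on the side tray (all of step 1 and horizontal distance between weighing_bottle and pan below 0.012 m and z of weighing_bottle in the frame of pan between -0.006 and 0.006 m and angle between weighing_bottle's own z axis and vertical below 0.12 rad and contact force between the fingers and weighing_bottle below 0.1 N and linear speed of weighing_bottle below 0.03 m/s), for 0.2 s.
At the end, for the whole second after the job is handed in: The weighing bottle stands upright on the pan, its axis within 12 mm of the pan's centre; the sample bottle, tube and reagent bottle each stand upright within 12 mm of where they stood at the start; all are released and at rest (horizontal distance between weighing_bottle and pan below 0.012 m and z of weighing_bottle in the frame of pan between -0.006 and 0.006 m and angle between each of weighing_bottle, sample_bottle, tube, reagent_bottle's own z axis and vertical below 0.12 rad and contact force between the fingers and weighing_bottle below 0.1 N and linear speed of each of weighing_bottle, sample_bottle, tube, reagent_bottle below 0.03 m/s and distance of each of sample_bottle, tube, reagent_bottle from where it was at the start of the episode below 0.012 m and contact force between the fingers and sample_bottle below 0.1 N and contact force between the fingers and tube below 0.1 N and contact force between the fingers and reagent_bottle below 0.1 N); the robot touches nothing.
It fails at once if the beaker or the grease tin is shifted by more than 20 mm (distance of any of beaker, grease_tin from where it was at the start of the episode above 0.02 m).
It fails at once if one of the four things is tipped by more than 0.6 rad (angle between any of sample_bottle, tube, reagent_bottle, weighing_bottle's own z axis and vertical above 0.6 rad).
It also fails if it takes over 131 s, if anything falls off the work surface, if the arm or the gripper's body presses on something with over 40 N, if the wrist force passes 120 N, or if a joint passes its speed limit or range.

## Working session

There is one attempt and no reset: what is moved stays moved. The work goes in short steps, Python scripts to look and compute and a shell command to move; the robot and the scene stay as the last step left them, time stands still between calls to the robot, and variables do not carry over. Pictures are saved under pics/ and viewed, at most 14 in all, crops included, and the job is handed in when it is done.

```bash
mkdir -p pics; ls; cat > h.py <<'E'
import numpy as np, cv2
from workcell import status, imaging, ctrl
def snap(n,f=None):
    info=imaging.camera_info(n); p,d=imaging.snapshot(n)
    if f: cv2.imwrite('pics/'+f,p[:,:,::-1])
    return p,d,info
def pts(d,info):
    K=np.array(info['camera_matrix']);R=np.array(info['R']);t=np.array(info['t'])
    v,u=np.mgrid[:d.shape[0],:d.shape[1]]
    c=np.stack([(u-K[0,2])/K[0,0]*d,(v-K[1,2])/K[1,1]*d,d],-1)
    return (c-t)@R
E
python3 - <<'E'
from h import *
for n in('scene','top'):
    p,d,i=snap(n,n+'0.png'); np.savez(n+'0.npz',p=p,d=d,**i)
    print(n,np.round(i['camera_matrix'],1).tolist(),(-np.array(i['R']).T@i['t']).round(3))
s=status.observe();print(s['clock'],s['eef_pos'],np.round(s['eef_rot'],3).tolist(),s['gripper_width'])
E
```

```text
pics
scene [[368.7, 0.0, 317.0], [0.0, 368.7, 200.0], [0.0, 0.0, 1.0]] [1.06  0.059 0.785]
top [[474.1, 0.0, 317.8], [0.0, 474.1, 199.4], [0.0, 0.0, 1.0]] [ 0.497 -0.091  1.232]
0.1 [0.22171799 0.63734794 0.21798085] [[-0.944, 0.329, -0.0], [0.329, 0.944, -0.001], [0.0, -0.001, -1.0]] 0.0929481353095723
```

View pics/top0.png

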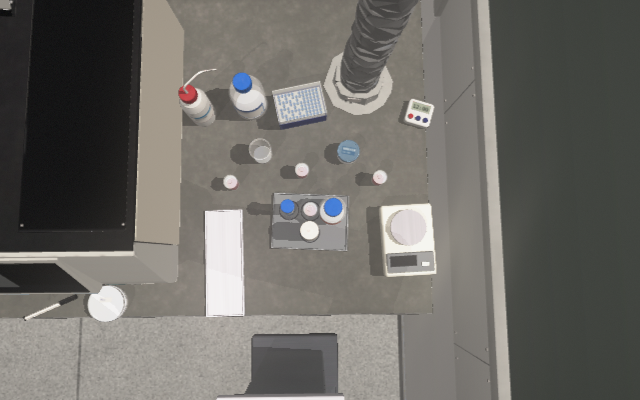

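View pics/scene0.png

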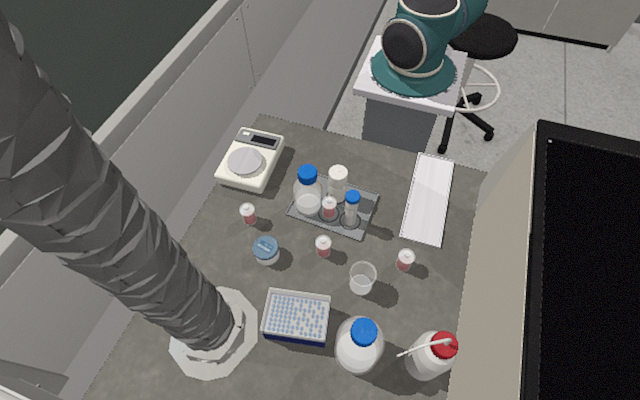

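Top view: tube at (288,207), weighing bottle (310,209), reagent (333,210) and sample bottle (309,231) in the store tray. The side tray is on the left (225,262), the balance pan is at (408,227), and a big box takes up the left. Next I'll measure them.

```bash
python3 - <<'E'
from h import *
z=np.load('top0.npz');p=z['p'];d=z['d'];P=pts(d,z)
K=z['camera_matrix'];R=z['R'];t=z['t']
hsv=cv2.cvtColor(p,cv2.COLOR_RGB2HSV)
def ray(u,v,h):
    c=-R.T@t; r=R.T@np.linalg.inv(K)@[u,v,1]; return c+r*(h-c[2])/r[2]
def box(n,u0,u1,v0,v1,m,h):
    s=np.zeros(m.shape,bool);s[v0:v1,u0:u1]=1;m=(m&s).astype('uint8')
    c=max(cv2.findContours(m,cv2.RETR_EXTERNAL,cv2.CHAIN_APPROX_NONE)[0],key=cv2.contourArea)
    (u,v),r=cv2.minEnclosingCircle(c); mm=m>0; M=P[mm&(d>0)]
    rr=cv2.minAreaRect(c)
    print(n,'px',round(u,1),round(v,1),'r',round(r,1),'ray',ray(u,v,h).round(4),'raycent',ray(rr[0][0],rr[0][1],h).round(4),'rectmm',np.round(np.array(rr[1])*(1.232-h)/474*1000),round(rr[2],1),'diam',round(2*r*(1.232-h)/474*1000,1),'depth med',np.median(M,0).round(4))
blue=(hsv[...,0]>95)&(hsv[...,0]<125)&(hsv[...,1]>120)
Z=P[...,2]
box('tubecap',275,299,195,218,blue,.114)
box('reagcap',320,346,195,224,blue,.145)
box('sample',297,322,220,244,(Z>.09)&(Z<.115),.104)
box('weigh',300,321,200,219,(Z>.048)&(Z<.08),.068)
box('sidetray',195,250,205,320,(hsv[...,2]>170)&(Z<.03),.008)
box('store',262,355,188,256,(Z>.0055)&(Z<.03),.008)
box('balance',370,445,195,285,(Z>.035)&(Z<.07),.042)
box('pan',385,432,205,250,(Z>.0505)&(Z<.06),.055)
for q in[(100,150),(160,150),(120,260),(165,260),(178,150),(107,303),(370,50),(490,200),(420,200),(60,380)]:print(q,P[q[1],q[0]].round(3),p[q[1],q[0]])
box('lidd',218,243,170,195,(Z>.02),.06)
c=p[190:290,200:445];cv2.imwrite('pics/topc.png',cv2.resize(c[:,:,::-1],None,fx=3.2,fy=3.2,interpolation=cv2.INTER_CUBIC))
E
```

```text
tubecap px 286.9 205.5 r 6.8 ray [ 0.6155 -0.0242  0.114 ] raycent [ 0.6156 -0.0245  0.114 ] rectmm [31. 28.] 90.0 diam 32.2 depth med [ 0.6146 -0.0245  0.1141]
reagcap px 332.9 206.6 r 8.9 ray [ 0.6087 -0.132   0.145 ] raycent [ 0.6078 -0.1323  0.145 ] rectmm [39. 39.] 45.0 diam 40.7 depth med [ 0.608  -0.1323  0.145 ]
sample px 308.8 230.0 r 9.4 ray [ 0.5576 -0.0754  0.104 ] raycent [ 0.5576 -0.076   0.104 ] rectmm [43. 43.] 90.0 diam 44.8 depth med [ 0.5576 -0.0759  0.1043]
weigh px 309.7 208.7 r 7.2 ray [ 0.6121 -0.0776  0.068 ] raycent [ 0.6125 -0.0772  0.068 ] rectmm [32. 32.] 90.0 diam 35.2 depth med [ 0.6127 -0.0782  0.0566]
sidetray px 219.5 264.0 r 59.1 ray [0.4782 0.1547 0.008 ] raycent [0.4782 0.1547 0.008 ] rectmm [284. 127.] 90.0 diam 305.0 depth med [0.4775 0.1447 0.0045]
store px 290.3 221.0 r 32.4 ray [ 0.5865 -0.0265  0.008 ] raycent [6.064e-01 4.000e-04 8.000e-03] rectmm [ 87. 167.] 36.3 diam 167.2 depth med [ 0.5738 -0.0545  0.0071]
balance px 407.9 239.6 r 43.0 ray [ 0.5345 -0.3227  0.042 ] raycent [ 0.5343 -0.3217  0.042 ] rectmm [181. 130.] 85.9 diam 216.0 depth med [ 0.5331 -0.32    0.0452]
pan px 407.9 227.1 r 18.1 ray [ 0.5649 -0.3211  0.055 ] raycent [ 0.5646 -0.3207  0.055 ] rectmm [88. 86.] 45.0 diam 90.0 depth med [ 0.5648 -0.3205  0.0554]
(100, 150) [0.702 0.321 0.338] [26 26 26]
(160, 150) [0.733 0.251 0.2  ] [163 153 139]
(120, 260) [0.492 0.291 0.297] [147 142 135]
(165, 260) [0.491 0.253 0.137] [156 150 142]
(178, 150) [0.765 0.254 0.057] [164 154 140]
(107, 303) [0.386 0.427 0.031] [243 242 242]
(370, 50) [ 0.912 -0.206  0.308] [73 71 68]
(490, 200) [ 0.6   -0.429  0.325] [186 180 172]
(420, 200) [ 0.639 -0.366  0.001] [130 124 115]
(60, 380) [-0.026  1.019 -0.9  ] [153 151 144]
lidd px 229.9 182.3 r 8.0 ray [0.6811 0.1211 0.06  ] raycent [0.6817 0.1222 0.06  ] rectmm [35. 37.] 90.0 diam 39.5 depth med [0.6831 0.1222 0.0522]
```

View pics/topc.png

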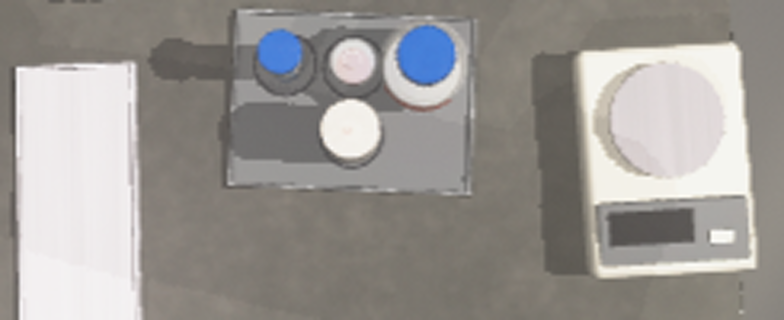

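```bash
python3 - <<'E'
from h import *
z=np.load('top0.npz');P=pts(z['d'],z)
print('wall',[tuple(P[227,u,1:].round(3)) for u in range(425,490,5)])
for v in(215,240,265,285): print('box',[tuple(P[v,u].round(3)) for u in range(60,205,12)])
print('front',[tuple(P[v,100].round(3)) for v in range(235,320,7)])
K=z['camera_matrix'];R=z['R'];t=z['t']
for q in[(204.7,211),(242.2,209.5),(206,317),(243,315)]:
    c=-R.T@t;r=R.T@np.linalg.inv(K)@[*q,1];print((c+r*(.008-c[2])/r[2]).round(4))
E
```

```text
wall [(np.float64(-0.364), np.float64(0.056)), (np.float64(-0.379), np.float64(0.043)), (np.float64(-0.457), np.float64(-0.217)), (np.float64(-0.458), np.float64(-0.16)), (np.float64(-0.458), np.float64(-0.107)), (np.float64(-0.427), np.float64(0.051)), (np.float64(-0.428), np.float64(0.091)), (np.float64(-0.428), np.float64(0.13)), (np.float64(-0.427), np.float64(0.168)), (np.float64(-0.428), np.float64(0.201)), (np.float64(-0.429), np.float64(0.231)), (np.float64(-0.428), np.float64(0.263)), (np.float64(-0.423), np.float64(0.307))]
box [(np.float64(0.578), np.float64(0.39), np.float64(0.338)), (np.float64(0.578), np.float64(0.368), np.float64(0.338)), (np.float64(0.578), np.float64(0.345), np.float64(0.337)), (np.float64(0.577), np.float64(0.323), np.float64(0.337)), (np.float64(0.577), np.float64(0.299), np.float64(0.341)), (np.float64(0.577), np.float64(0.277), np.float64(0.339)), (np.float64(0.577), np.float64(0.255), np.float64(0.336)), (np.float64(0.581), np.float64(0.252), np.float64(0.283)), (np.float64(0.588), np.float64(0.253), np.float64(0.21)), (np.float64(0.595), np.flo
[... 2674 characters left out ...]
), np.float64(0.337)), (np.float64(0.5), np.float64(0.321), np.float64(0.318)), (np.float64(0.487), np.float64(0.339), np.float64(0.277)), (np.float64(0.472), np.float64(0.359), np.float64(0.23)), (np.float64(0.455), np.float64(0.382), np.float64(0.178)), (np.float64(0.437), np.float64(0.406), np.float64(0.123)), (np.float64(0.415), np.float64(0.444), np.float64(0.035)), (np.float64(0.398), np.float64(0.444), np.float64(0.033)), (np.float64(0.381), np.float64(0.445), np.float64(0.03)), (np.float64(0.364), np.float64(0.443), np.float64(0.034)), (np.float64(0.347), np.float64(0.441), np.float64(0.035))]
[0.6146 0.1949 0.008 ]
[0.6176 0.0979 0.008 ]
[0.346  0.1868 0.008 ]
[0.3499 0.0936 0.008 ]
```

```bash
python3 -m creep '{"travel":[[0,0,5.8],[0,0,5.8],[0,0,5.8],[0,0,5.8],[0,0,0]],"delta_rot":[[0,0,9.6],[0,0,9.6],[0,0,0],[0,0,0],[0,0,0]]}' 0
```

```text
clock: 0.72
eef_pos: [0.2219, 0.6376, 0.4557]
eef_rot: [[-1.0, -0.0, 0.002], [-0.0, 1.0, 0.006], [-0.002, 0.006, -1.0]]
wrist_force: [-0.7, -0.2, 0.6]
gripper_width: 0.0927
grip_force: 0.0
```

```bash
python3 -m creep '{"travel":[[2.6,-5.3,0],[2.6,-5.3,0],[2.6,-5.3,0],[2.6,-5.3,0],[2.6,-5.3,0]],"delta_rot":[[0,0,0],[0,0,0],[0,0,0],[0,0,0],[0,0,0]]}'
python3 -m creep '{"travel":[[2.6,-5.3,0],[2.6,-5.3,0],[2.6,-5.3,0],[2.6,-5.3,0],[2.6,-5.3,0]],"delta_rot":[[0,0,0],[0,0,0],[0,0,0],[0,0,0],[0,0,0]]}'
python3 -m creep '{"travel":[[2.6,-5.3,-1],[2.6,-5.3,-4],[2.6,-5.3,-5],[2.6,-1,-5],[0,0,0]],"delta_rot":[[0,0,0],[0,0,0],[0,0,0],[0,0,0],[0,0,0]]}'
python3 - <<'E'
from h import *
s=status.observe();print(s['clock'],s['eef_pos'])
p,d,i=snap('wrist','w1.png');np.savez('w1.npz',p=p,d=d,**i)
P=pts(d,i);hsv=cv2.cvtColor(p,cv2.COLOR_RGB2HSV)
blue=(hsv[...,0]>95)&(hsv[...,0]<125)&(hsv[...,1]>120)
n,l,st,c=cv2.connectedComponentsWithStats(blue.astype('uint8'))
for k in range(1,n):
    if st[k,4]>200:
        m=(l==k)&(d>0);print(st[k],c[k].round(1),np.median(P[m],0).round(4),P[m].min(0).round(3),P[m].max(0).round(3))
E
```

```text
clock: 1.35
eef_pos: [0.3522, 0.3708, 0.4495]
eef_rot: [[-1.0, -0.001, -0.001], [-0.001, 1.0, -0.001], [0.001, -0.001, -1.0]]
wrist_force: [0.3, 0.1, 0.9]
gripper_width: 0.0929
grip_force: 0.0
clock: 1.98
eef_pos: [0.4822, 0.1056, 0.4496]
eef_rot: [[-1.0, -0.0, -0.001], [-0.0, 1.0, -0.0], [0.001, -0.0, -1.0]]
wrist_force: [0.5, 1.0, 0.6]
gripper_width: 0.093
grip_force: 0.0
clock: 2.6
eef_pos: [0.5771, -0.0455, 0.3096]
eef_rot: [[-1.0, 0.001, -0.008], [0.001, 1.0, 0.001], [0.008, 0.001, -1.0]]
wrist_force: [0.1, -0.4, 0.5]
gripper_width: 0.0929
grip_force: 0.0
2.6 [ 0.57710474 -0.04547996  0.30958075]
[234 196  36  34 958] [251.6 212.5] [ 0.6078 -0.132   0.1439] [ 0.589 -0.155  0.126] [ 0.63  -0.112  0.146]
[323 200  24  24 446] [334.7 211.5] [ 0.6153 -0.026   0.1129] [ 0.6   -0.042  0.101] [ 0.632 -0.011  0.115]
```

View pics/w1.png

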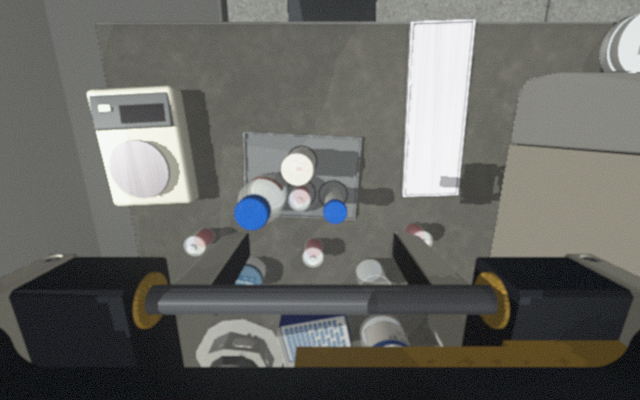

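Wrist view: reagent cap (252,212), tube cap (335,211) and sample (299,166). This agrees with the top view. Fetching the reagent bottle first.

```bash
python3 -m creep '{"travel":[[1.6,-4.3,0],[1.6,-4.4,-3],[0,0,-5],[0,0,-4],[0,0,0]],"delta_rot":[[0,0,0],[0,0,0],[0,0,0],[0,0,0],[0,0,0]]}'
```

```text
clock: 3.28
eef_pos: [0.6088, -0.1309, 0.1946]
eef_rot: [[-1.0, -0.001, -0.002], [-0.001, 1.0, 0.001], [0.002, 0.001, -1.0]]
wrist_force: [-0.1, -0.5, 0.7]
gripper_width: 0.093
grip_force: 0.0
```

```bash
python3 -m creep '{"travel":[[0,-0.2,-3],[0,0,-3],[0,0,-1.7],[0,0,0]],"delta_rot":[[0,0,0],[0,0,0],[0,0,0],[0,0,0]]}'
python3 -m creep '{"travel":[[0,0,0],[0,0,0],[0,0,0],[0,0,0],[0,0,0]],"delta_rot":[[0,0,0],[0,0,0],[0,0,0],[0,0,0],[0,0,0]]}' 1 30
python3 -m creep '{"travel":[[0,0,0],[0,0,0],[0,0,0]],"delta_rot":[[0,0,0],[0,0,0],[0,0,0]]}'
```

```text
clock: 3.78
eef_pos: [0.6099, -0.1335, 0.1193]
eef_rot: [[-1.0, -0.001, 0.0], [-0.001, 1.0, -0.0], [-0.0, -0.0, -1.0]]
wrist_force: [-0.2, -0.0, 0.1]
gripper_width: 0.0927
grip_force: 0.0
clock: 4.4
eef_pos: [0.6096, -0.1338, 0.1182]
eef_rot: [[-1.0, -0.0, -0.0], [-0.0, 1.0, 0.0], [0.0, 0.0, -1.0]]
wrist_force: [0.4, -0.0, -0.1]
gripper_width: 0.0475
grip_force: 0.0
clock: 4.78
eef_pos: [0.6096, -0.1339, 0.1182]
eef_rot: [[-1.0, -0.0, 0.0], [-0.0, 1.0, -0.0], [-0.0, -0.0, -1.0]]
wrist_force: [0.5, -1.1, 0.1]
gripper_width: 0.0421
grip_force: 30.0
```

```bash
python3 -m creep '{"travel":[[0,0,1],[0,0,3],[0,0,4],[0,0,4],[0,0,1.5]],"delta_rot":[[0,0,0],[0,0,0],[0,0,0],[0,0,0],[0,0,0]]}'
python3 -m creep '{"travel":[[-0.5,2,0],[-1.1,4,0],[-1.1,4,0],[-1.1,4,0],[-1,4,0]],"delta_rot":[[0,0,0],[0,0,0],[0,0,0],[0,0,0],[0,0,0]]}'
python3 -m creep '{"travel":[[-0.5,4,0],[0,3,0],[0,2,0],[0,0,0]],"delta_rot":[[0,0,0],[0,0,0],[0,0,0],[0,0,0]]}'
```

```text
clock: 5.4
eef_pos: [0.61, -0.1337, 0.2559]
eef_rot: [[-1.0, -0.0, 0.003], [-0.0, 1.0, -0.001], [-0.003, -0.001, -1.0]]
wrist_force: [0.3, -0.8, -4.0]
gripper_width: 0.0425
grip_force: 30.0
clock: 6.02
eef_pos: [0.5602, 0.0483, 0.2512]
eef_rot: [[-1.0, -0.001, -0.002], [-0.001, 1.0, 0.0], [0.002, 0.0, -1.0]]
wrist_force: [1.0, 0.5, -3.7]
gripper_width: 0.0425
grip_force: 30.0
clock: 6.52
eef_pos: [0.5561, 0.1374, 0.252]
eef_rot: [[-1.0, -0.002, -0.002], [-0.002, 1.0, -0.0], [0.002, -0.0, -1.0]]
wrist_force: [0.0, -0.4, -3.5]
gripper_width: 0.0428
grip_force: 30.0
```

```bash
python3 -m creep '{"travel":[[0,0,-3],[0,0,-4],[0,0,-3.5],[0,0,-1.7],[0,0,-0.7]],"delta_rot":[[0,0,0],[0,0,0],[0,0,0],[0,0,0],[0,0,0]]}'
python3 -m creep '{"travel":[[0,0,-0.2],[0,0,-0.1],[0,0,-0.1],[0,0,0]],"delta_rot":[[0,0,0],[0,0,0],[0,0,0],[0,0,0]]}'
```

```text
clock: 7.15
eef_pos: [0.5565, 0.1358, 0.1237]
eef_rot: [[-1.0, 0.0, -0.001], [0.0, 1.0, -0.0], [0.001, -0.0, -1.0]]
wrist_force: [0.8, -1.0, -2.9]
gripper_width: 0.0424
grip_force: 30.0
clock: 7.65
eef_pos: [0.5567, 0.1363, 0.1205]
eef_rot: [[-1.0, -0.0, 0.0], [-0.0, 1.0, 0.0], [-0.0, 0.0, -1.0]]
wrist_force: [0.5, -0.1, -4.1]
gripper_width: 0.0424
grip_force: 30.0
```

```bash
python3 -m creep '{"travel":[[0,0,-0.15],[0,0,0]],"delta_rot":[[0,0,0],[0,0,0]]}'
python3 -m creep '{"travel":[[0,0,-0.1],[0,0,0]],"delta_rot":[[0,0,0],[0,0,0]]}'
```

```text
clock: 7.9
eef_pos: [0.5565, 0.1362, 0.1186]
eef_rot: [[-1.0, -0.0, -0.0], [-0.0, 1.0, -0.0], [0.0, -0.0, -1.0]]
wrist_force: [0.2, 0.2, -4.3]
gripper_width: 0.0422
grip_force: 30.0
clock: 8.15
eef_pos: [0.5569, 0.1363, 0.1182]
eef_rot: [[-1.0, -0.0, 0.001], [-0.0, 1.0, 0.0], [-0.001, 0.0, -1.0]]
wrist_force: [0.1, 0.5, 1.5]
gripper_width: 0.0424
grip_force: 30.0
```

```bash
python3 -m creep '{"travel":[[0,0,0],[0,0,0],[0,0,0],[0,0,0]],"delta_rot":[[0,0,0],[0,0,0],[0,0,0],[0,0,0]]}' 0
python3 -m creep '{"travel":[[0,0,2],[0,-1,4],[0,-4,1],[0,-5,0],[0,-5,0]],"delta_rot":[[0,0,0],[0,0,0],[0,0,0],[0,0,0],[0,0,0]]}'
python3 -m creep '{"travel":[[0,-4,0],[0,-2.2,0],[0,0,-3],[0,0,0]],"delta_rot":[[0,0,0],[0,0,0],[0,0,0],[0,0,0]]}'
python3 - <<'E'
from h import *
s=status.observe();print(s['clock'],s['eef_pos'])
p,d,i=snap('top');P=pts(d,i);Z=P[...,2];hsv=cv2.cvtColor(p,cv2.COLOR_RGB2HSV)
blue=(hsv[...,0]>95)&(hsv[...,0]<125)&(hsv[...,1]>120)
n,l,st,c=cv2.connectedComponentsWithStats(blue.astype('uint8'))
for k in range(1,n):
    if st[k,4]>60: print(st[k],np.median(P[(l==k)&(d>0)],0).round(4))
p,d,i=snap('wrist','w2.png')
E
```

```text
clock: 8.65
eef_pos: [0.5566, 0.1362, 0.1176]
eef_rot: [[-1.0, -0.0, -0.0], [-0.0, 1.0, -0.0], [0.0, -0.0, -1.0]]
wrist_force: [-0.7, 0.3, 0.7]
gripper_width: 0.0778
grip_force: 0.0
clock: 9.28
eef_pos: [0.5566, -0.0151, 0.1896]
eef_rot: [[-1.0, -0.001, 0.002], [-0.001, 1.0, -0.0], [-0.002, -0.0, -1.0]]
wrist_force: [1.5, 0.0, 0.3]
gripper_width: 0.0927
grip_force: 0.0
clock: 9.78
eef_pos: [0.5559, -0.0759, 0.1572]
eef_rot: [[-1.0, 0.0, -0.002], [0.0, 1.0, 0.0], [0.002, 0.0, -1.0]]
wrist_force: [0.2, 0.3, -0.5]
gripper_width: 0.0929
grip_force: 0.0
9.775 [ 0.55592033 -0.07587025  0.15716845]
[233  73  19  19 284] [0.897 0.075 0.176]
[207 222  17  18 222] [0.5573 0.1385 0.1458]
```

View pics/w2.png

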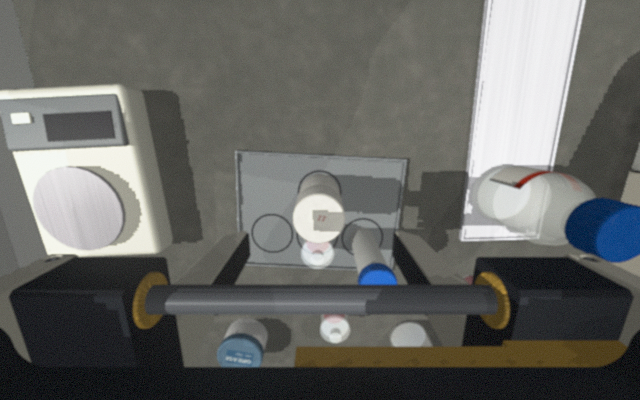

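Wrist view: sample top (320,215) sits between the fingers, and the reagent bottle is upright on the side tray (right). Next, the sample bottle.

```bash
python3 -m creep '{"travel":[[0.2,0,-3],[0,0,-3],[0,0,-2],[0,0,-0.5],[0,0,0]],"delta_rot":[[0,0,0],[0,0,0],[0,0,0],[0,0,0],[0,0,0]]}' 0 12
python3 -m creep '{"travel":[[0,0,0],[0,0,0],[0,0,0],[0,0,0],[0,0,0]],"delta_rot":[[0,0,0],[0,0,0],[0,0,0],[0,0,0],[0,0,0]]}' 1 12
python3 -m creep '{"travel":[[0,0,0],[0,0,0],[0,0,0]],"delta_rot":[[0,0,0],[0,0,0],[0,0,0]]}'
```

```text
clock: 10.5
eef_pos: [0.559, -0.0757, 0.0736]
eef_rot: [[-1.0, -0.0, 0.001], [-0.0, 1.0, -0.0], [-0.001, -0.0, -1.0]]
wrist_force: [0.0, -0.9, 0.7]
gripper_width: 0.0931
grip_force: 0.0
clock: 11.12
eef_pos: [0.5586, -0.0757, 0.0727]
eef_rot: [[-1.0, -0.0, 0.0], [-0.0, 1.0, -0.0], [-0.0, -0.0, -1.0]]
wrist_force: [-0.3, -0.1, -0.7]
gripper_width: 0.0476
grip_force: 0.1
clock: 11.5
eef_pos: [0.5586, -0.0757, 0.0727]
eef_rot: [[-1.0, -0.0, 0.0], [-0.0, 1.0, -0.0], [-0.0, -0.0, -1.0]]
wrist_force: [-0.1, 0.6, 0.4]
gripper_width: 0.0446
grip_force: 11.9
```

```bash
python3 -m creep '{"travel":[[0,0,1.5],[0,0,3],[-1,2,1],[-2,4,0],[-2,4,0]],"delta_rot":[[0,0,0],[0,0,0],[0,0,0],[0,0,0],[0,0,0]]}'
python3 -m creep '{"travel":[[-2,4,0],[-0.6,4,0],[0,2.2,0],[0,1,0],[0,0,0]],"delta_rot":[[0,0,0],[0,0,0],[0,0,0],[0,0,0],[0,0,0]]}'
python3 -m creep '{"travel":[[0,0,-2],[0,0,-2],[0,0,-0.9],[0,0,-0.2],[0,0,0]],"delta_rot":[[0,0,0],[0,0,0],[0,0,0],[0,0,0],[0,0,0]]}'
```

```text
clock: 12.12
eef_pos: [0.5073, 0.0259, 0.1278]
eef_rot: [[-1.0, 0.0, -0.0], [0.0, 1.0, 0.0], [0.0, 0.0, -1.0]]
wrist_force: [0.0, -0.4, -1.2]
gripper_width: 0.0448
grip_force: 11.9
clock: 12.75
eef_pos: [0.4822, 0.1366, 0.1276]
eef_rot: [[-1.0, -0.001, -0.0], [-0.001, 1.0, -0.0], [0.0, -0.0, -1.0]]
wrist_force: [-0.6, -0.5, -1.0]
gripper_width: 0.0447
grip_force: 11.9
clock: 13.38
eef_pos: [0.4828, 0.1362, 0.0769]
eef_rot: [[-1.0, -0.0, 0.0], [-0.0, 1.0, 0.0], [-0.0, 0.0, -1.0]]
wrist_force: [0.0, 0.0, -1.0]
gripper_width: 0.0447
grip_force: 11.9
```

```bash
python3 -m creep '{"travel":[[0,0,-0.3],[0,0,0]],"delta_rot":[[0,0,0],[0,0,0]]}'
python3 -m creep '{"travel":[[0,0,-0.1],[0,0,0]],"delta_rot":[[0,0,0],[0,0,0]]}'
python3 -m creep '{"travel":[[0,0,-0.05],[0,0,0]],"delta_rot":[[0,0,0],[0,0,0]]}'
```

```text
clock: 13.62
eef_pos: [0.4826, 0.1363, 0.0738]
eef_rot: [[-1.0, -0.0, 0.0], [-0.0, 1.0, 0.0], [-0.0, 0.0, -1.0]]
wrist_force: [-0.3, -0.3, -1.0]
gripper_width: 0.0444
grip_force: 11.9
clock: 13.88
eef_pos: [0.4826, 0.1363, 0.0727]
eef_rot: [[-1.0, -0.0, 0.0], [-0.0, 1.0, 0.0], [-0.0, 0.0, -1.0]]
wrist_force: [0.1, -0.6, -1.5]
gripper_width: 0.0446
grip_force: 11.9
clock: 14.12
eef_pos: [0.4828, 0.1363, 0.0726]
eef_rot: [[-1.0, -0.0, 0.001], [-0.0, 1.0, 0.0], [-0.001, 0.0, -1.0]]
wrist_force: [-0.9, 0.5, 5.6]
gripper_width: 0.0444
grip_force: 11.9
```

```bash
python3 -m creep '{"travel":[[0,0,0],[0,0,0],[0,0,0],[0,0,0]],"delta_rot":[[0,0,0],[0,0,0],[0,0,0],[0,0,0]]}' 0
python3 -m creep '{"travel":[[0,0,3],[0,0,5],[0,-3,3],[2,-4,0],[4,-4,0]],"delta_rot":[[0,0,0],[0,0,0],[0,0,0],[0,0,0],[0,0,0]]}'
python3 -m creep '{"travel":[[4,-4,0],[3.3,-1.3,0],[0,0,-3],[0,0,0]],"delta_rot":[[0,0,0],[0,0,0],[0,0,0],[0,0,0]]}'
python3 - <<'E'
from h import *
s=status.observe();print(s['clock'],s['eef_pos'])
p,d,i=snap('wrist','w3.png');P=pts(d,i);hsv=cv2.cvtColor(p,cv2.COLOR_RGB2HSV)
blue=(hsv[...,0]>95)&(hsv[...,0]<125)&(hsv[...,1]>120)
n,l,st,c=cv2.connectedComponentsWithStats(blue.astype('uint8'))
for k in range(1,n):
    if st[k,4]>200:
        m=(l==k)&(d>0)&(P[...,2]>.11);print(st[k],P[m].min(0).round(3),P[m].max(0).round(3))
E
```

```text
clock: 14.62
eef_pos: [0.4826, 0.1362, 0.0721]
eef_rot: [[-1.0, -0.0, -0.0], [-0.0, 1.0, -0.0], [0.0, -0.0, -1.0]]
wrist_force: [-0.5, 0.2, -0.5]
gripper_width: 0.0798
grip_force: 0.0
clock: 15.25
eef_pos: [0.543, 0.0252, 0.1833]
eef_rot: [[-1.0, -0.001, 0.002], [-0.001, 1.0, 0.0], [-0.002, 0.0, -1.0]]
wrist_force: [-0.9, 1.0, 1.0]
gripper_width: 0.0933
grip_force: 0.0
clock: 15.75
eef_pos: [0.6147, -0.0269, 0.1498]
eef_rot: [[-1.0, 0.0, -0.004], [0.0, 1.0, 0.0], [0.004, 0.0, -1.0]]
wrist_force: [-0.3, -0.1, -0.2]
gripper_width: 0.0929
grip_force: 0.0
15.75 [ 0.61468966 -0.02687656  0.14977771]
[ 525  115   97   72 5383] [0.536 0.114 0.119] [0.579 0.158 0.146]
[ 302  204   41   42 1362] [ 0.601 -0.041  0.11 ] [ 0.633 -0.01   0.115]
[252 355  42  14 257] [ 0.592 -0.041  0.265] [ 0.594 -0.035  0.267]
```

View pics/w3.png

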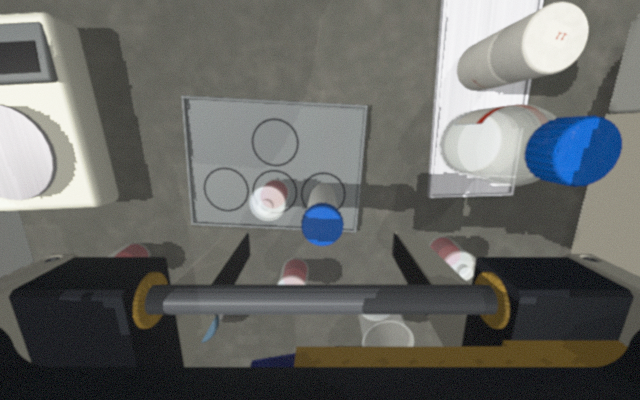

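Wrist view: tube cap (322,224) is centred, with the sample and reagent bottles standing on the side tray. Gripping the tube cap.

```bash
python3 -m creep '{"travel":[[0.2,0.1,-3],[0,0,-2],[0,0,-0.8],[0,0,0]],"delta_rot":[[0,0,0],[0,0,0],[0,0,0],[0,0,0]]}' 0 8
python3 -m creep '{"travel":[[0,0,0],[0,0,0],[0,0,0],[0,0,0],[0,0,0]],"delta_rot":[[0,0,0],[0,0,0],[0,0,0],[0,0,0],[0,0,0]]}' 1 8
python3 -m creep '{"travel":[[0,0,0],[0,0,0],[0,0,0],[0,0,0]],"delta_rot":[[0,0,0],[0,0,0],[0,0,0],[0,0,0]]}'
```

```text
clock: 16.3
eef_pos: [0.6175, -0.0257, 0.0944]
eef_rot: [[-1.0, -0.0, -0.0], [-0.0, 1.0, 0.0], [0.0, 0.0, -1.0]]
wrist_force: [-0.2, -0.6, 0.4]
gripper_width: 0.0929
grip_force: 0.0
clock: 16.92
eef_pos: [0.6176, -0.0258, 0.0942]
eef_rot: [[-1.0, -0.0, 0.0], [-0.0, 1.0, -0.0], [-0.0, -0.0, -1.0]]
wrist_force: [-0.1, -0.6, -0.3]
gripper_width: 0.0475
grip_force: 0.0
clock: 17.42
eef_pos: [0.6176, -0.0258, 0.0942]
eef_rot: [[-1.0, -0.0, 0.0], [-0.0, 1.0, -0.0], [-0.0, -0.0, -1.0]]
wrist_force: [0.2, 0.0, 0.4]
gripper_width: 0.0328
grip_force: 8.0
```

```bash
python3 -m creep '{"travel":[[0,0,1.5],[0,0,3],[-2,0.5,1.5],[-4,0.5,0],[-4,0.5,0]],"delta_rot":[[0,0,0],[0,0,0],[0,0,0],[0,0,0],[0,0,0]]}'
python3 -m creep '{"travel":[[-4,0.5,0],[-4,1,0],[-2.4,3,0],[-1,4,0],[0,3.5,0]],"delta_rot":[[0,0,0],[0,0,0],[0,0,0],[0,0,0],[0,0,0]]}'
python3 -m creep '{"travel":[[0,2.5,0],[0,0.1,0],[0,0,-2],[0,0,-2],[0,0,0]],"delta_rot":[[0,0,0],[0,0,0],[0,0,0],[0,0,0],[0,0,0]]}'
```

```text
clock: 18.05
eef_pos: [0.5167, -0.0106, 0.1554]
eef_rot: [[-1.0, -0.0, 0.001], [-0.0, 1.0, -0.0], [-0.001, -0.0, -1.0]]
wrist_force: [0.3, 0.0, 0.8]
gripper_width: 0.0327
grip_force: 8.0
clock: 18.68
eef_pos: [0.4031, 0.1104, 0.1558]
eef_rot: [[-1.0, -0.0, 0.002], [-0.0, 1.0, 0.001], [-0.002, 0.001, -1.0]]
wrist_force: [0.7, -0.3, -0.1]
gripper_width: 0.033
grip_force: 8.0
clock: 19.3
eef_pos: [0.4026, 0.1344, 0.1118]
eef_rot: [[-1.0, 0.001, -0.003], [0.001, 1.0, -0.001], [0.003, -0.001, -1.0]]
wrist_force: [-0.5, -0.0, -0.5]
gripper_width: 0.0328
grip_force: 8.0
```

```bash
python3 -m creep '{"travel":[[0,0,-1],[0,0,-0.7],[0,0,0],[0,0,0]],"delta_rot":[[0,0,0],[0,0,0],[0,0,0],[0,0,0]]}'
python3 -m creep '{"travel":[[0,0,-0.2],[0,0,0]],"delta_rot":[[0,0,0],[0,0,0]]}'
python3 -m creep '{"travel":[[0,0,-0.1],[0,0,0]],"delta_rot":[[0,0,0],[0,0,0]]}'
```

```text
clock: 19.8
eef_pos: [0.4037, 0.1353, 0.0975]
eef_rot: [[-1.0, -0.0, 0.0], [-0.0, 1.0, 0.0], [-0.0, 0.0, -1.0]]
wrist_force: [0.5, 0.3, 0.1]
gripper_width: 0.0329
grip_force: 8.0
clock: 20.05
eef_pos: [0.4036, 0.1353, 0.0952]
eef_rot: [[-1.0, -0.0, 0.0], [-0.0, 1.0, 0.0], [-0.0, 0.0, -1.0]]
wrist_force: [-0.2, -0.9, -0.4]
gripper_width: 0.0326
grip_force: 8.0
clock: 20.3
eef_pos: [0.4036, 0.1353, 0.0942]
eef_rot: [[-1.0, -0.0, -0.0], [-0.0, 1.0, -0.0], [0.0, -0.0, -1.0]]
wrist_force: [-0.9, -0.7, -1.1]
gripper_width: 0.0329
grip_force: 8.0
```

```bash
python3 -m creep '{"travel":[[0,0,0],[0,0,0],[0,0,0],[0,0,0],[0,0,1]],"delta_rot":[[0,0,0],[0,0,0],[0,0,0],[0,0,0],[0,0,0]]}' 0
python3 -m creep '{"travel":[[0,0,4],[0,-1,4],[3,-3,2],[4,-4,0],[4,-4,0]],"delta_rot":[[0,0,0],[0,0,0],[0,0,0],[0,0,0],[0,0,0]]}'
python3 - <<'E'
from h import *
s=status.observe();print(s['clock'],s['eef_pos'],s['joint_pos'])
for n in('top','scene'):
    p,d,i=snap(n,n+'4.png');P=pts(d,i);Z=P[...,2];hsv=cv2.cvtColor(p,cv2.COLOR_RGB2HSV)
    blue=(hsv[...,0]>95)&(hsv[...,0]<125)&(hsv[...,1]>120)
    c,l,st,_=cv2.connectedComponentsWithStats(blue.astype('uint8'))
    for k in range(1,c):
        if st[k,4]>60: print(n,st[k],np.median(P[(l==k)&(d>0)],0).round(4))
    def reg(nm,x0,x1,y0,y1,z0,z1):
        m=(P[...,0]>x0)&(P[...,0]<x1)&(P[...,1]>y0)&(P[...,1]<y1)&(Z>z0)&(Z<z1)
        Q=P[m];print(n,nm,len(Q),((Q.min(0)+Q.max(0))/2).round(4) if len(Q) else '')
    reg('sample',.44,.525,.09,.18,.095,.11);reg('tube',.36,.44,.09,.18,.1,.12);reg('weigh',.585,.64,-.12,-.05,.045,.075)
E
```

```text
clock: 20.92
eef_pos: [0.4033, 0.1352, 0.104]
eef_rot: [[-1.0, -0.0, -0.001], [-0.0, 1.0, -0.0], [0.001, -0.0, -1.0]]
wrist_force: [-0.8, -0.1, 0.4]
gripper_width: 0.078
grip_force: 0.0
clock: 21.55
eef_pos: [0.5148, 0.0139, 0.2055]
eef_rot: [[-1.0, -0.001, 0.002], [-0.001, 1.0, 0.0], [-0.002, 0.0, -1.0]]
wrist_force: [-0.5, 0.9, 0.6]
gripper_width: 0.093
grip_force: 0.0
21.55 [0.51484934 0.01390572 0.20547744] [-2.25918068e-02 -2.34920827e-01  1.79836828e+00  1.07692007e-04
  1.57640913e+00 -1.59401880e+00]
top [233  73  19  19 286] [0.8971 0.0749 0.1757]
top [218 291   8  14  83] [0.4033 0.1299 0.114 ]
top sample 0 
top tube 88 [0.4018 0.1286 0.1108]
top weigh 163 [ 0.6138 -0.077   0.0604]
scene [435 139  14  13 140] [0.4062 0.1348 0.1123]
scene [423 179  22  22 363] [0.5647 0.135  0.1429]
scene [351 318  27  29 606] [0.9021 0.0746 0.1746]
scene [263 334  62  13 231] [ 0.9259 -0.044   0.029 ]
scene sample 246 [0.4838 0.1326 0.1007]
scene tube 154 [0.4039 0.1338 0.1084]
scene weigh 169 [ 0.6155 -0.0809  0.0575]
```

View pics/scene4.png

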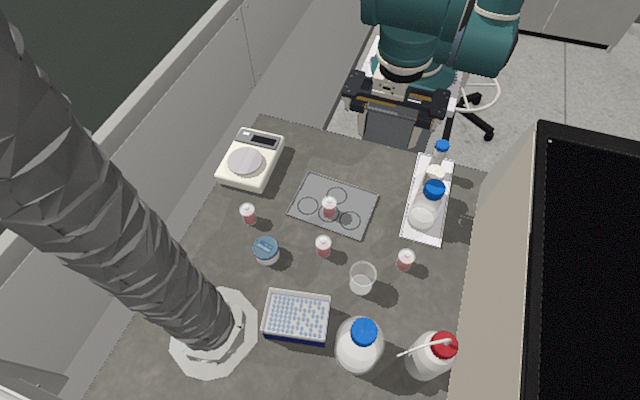

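Scene view: the three stand upright on the side tray at (442,148), (435,172) and (433,190), and the weighing bottle is alone in the store tray at (330,205). I'll turn the gripper so it closes along x.

```bash
python3 -m creep '{"travel":[[2,-2,0],[3,-3,0],[3,-3,0],[1.9,-1.1,0],[0,0,0]],"delta_rot":[[0,0,-10],[0,0,-10],[0,0,-10],[0,0,-10],[0,0,-10]]}' 0.35
python3 -m creep '{"travel":[[0,0,0],[0,0,-2],[0,0,-4],[0,0,-2],[0,0,0]],"delta_rot":[[0,0,-10],[0,0,-10],[0,0,-10],[0,0,-10],[0,0,0]]}'
python3 - <<'E'
from h import *
s=status.observe();print(s['clock'],s['eef_pos'],s['gripper_width'])
p,d,i=snap('wrist','w5.png');P=pts(d,i)
Z=P[...,2]
m=(P[...,0]>.585)&(P[...,0]<.645)&(P[...,1]>-.12)&(P[...,1]<-.04)&(Z>.045)&(Z<.075);Q=P[m];print(len(Q),Q.min(0).round(4),Q.max(0).round(4),np.median(Q,0).round(4))
E
```

```text
clock: 22.28
eef_pos: [0.6132, -0.0762, 0.2043]
eef_rot: [[-0.638, 0.77, -0.001], [0.77, 0.638, 0.0], [0.0, -0.0, -1.0]]
wrist_force: [-0.9, -0.4, 0.3]
gripper_width: 0.0606
grip_force: 0.0
clock: 22.9
eef_pos: [0.6119, -0.0752, 0.1234]
eef_rot: [[-0.001, 1.0, -0.002], [1.0, 0.001, 0.0], [0.0, -0.002, -1.0]]
wrist_force: [0.8, 0.3, -0.2]
gripper_width: 0.0604
grip_force: 0.0
22.9 [ 0.61185252 -0.07524102  0.12335343] 0.060361489112059075
1223 [ 0.5977 -0.0971  0.0486] [ 0.6328 -0.0617  0.068 ] [ 0.6147 -0.0768  0.0549]
```

View pics/w5.png

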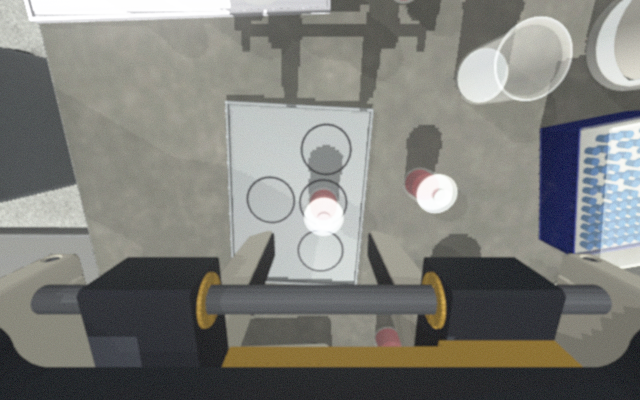

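The weighing bottle at (323,213) is centred between the fingers. It stands at about (0.615, -0.079).

```bash
python3 -m creep '{"travel":[[0.3,-0.3,-3],[0,0,-3],[0,0,-3],[0,0,-1.3],[0,0,0]],"delta_rot":[[0,0,0],[0,0,0],[0,0,0],[0,0,0],[0,0,0]]}' - 8
python3 -m creep '{"travel":[[0,0,0],[0,0,0],[0,0,0],[0,0,0],[0,0,0]],"delta_rot":[[0,0,0],[0,0,0],[0,0,0],[0,0,0],[0,0,0]]}' 1 8
python3 -m creep '{"travel":[[0,0,0],[0,0,0]],"delta_rot":[[0,0,0],[0,0,0]]}'
```

```text
clock: 23.58
eef_pos: [0.6158, -0.0787, 0.0218]
eef_rot: [[-0.002, 1.0, 0.0], [1.0, 0.002, -0.0], [-0.0, 0.0, -1.0]]
wrist_force: [0.2, 0.0, 0.7]
gripper_width: 0.0606
grip_force: 0.0
clock: 24.2
eef_pos: [0.6158, -0.0788, 0.0217]
eef_rot: [[-0.0, 1.0, 0.001], [1.0, 0.0, -0.0], [-0.0, 0.001, -1.0]]
wrist_force: [-1.2, 0.3, 5.7]
gripper_width: 0.0345
grip_force: 8.0
clock: 24.45
eef_pos: [0.6158, -0.0788, 0.0216]
eef_rot: [[-0.0, 1.0, 0.001], [1.0, 0.0, -0.0], [-0.0, 0.001, -1.0]]
wrist_force: [-1.6, 0.3, 5.3]
gripper_width: 0.0348
grip_force: 8.0
```

```bash
python3 -m creep '{"travel":[[0,0,0],[0,0,0],[0,0,-0.5],[0,0,-0.2],[0,0,0]],"delta_rot":[[0,0,0],[0,0,0],[0,0,0],[0,0,0],[0,0,0]]}' 0.4 8
python3 -m creep '{"travel":[[0,0,0],[0,0,0],[0,0,0],[0,0,0],[0,0,0]],"delta_rot":[[0,0,0],[0,0,0],[0,0,0],[0,0,0],[0,0,0]]}' 1 6
python3 -m creep '{"travel":[[0,0,0],[0,0,0]],"delta_rot":[[0,0,0],[0,0,0]]}'
```

```text
clock: 25.08
eef_pos: [0.6154, -0.0787, 0.0138]
eef_rot: [[-0.0, 1.0, -0.001], [1.0, 0.0, 0.0], [0.0, -0.001, -1.0]]
wrist_force: [0.4, -1.0, 0.4]
gripper_width: 0.056
grip_force: 0.0
clock: 25.7
eef_pos: [0.6156, -0.0787, 0.0142]
eef_rot: [[-0.0, 1.0, 0.0], [1.0, 0.0, 0.0], [0.0, 0.0, -1.0]]
wrist_force: [-0.6, 0.1, 0.7]
gripper_width: 0.0353
grip_force: 6.0
clock: 25.95
eef_pos: [0.6156, -0.0787, 0.0142]
eef_rot: [[-0.0, 1.0, 0.0], [1.0, 0.0, -0.0], [-0.0, 0.0, -1.0]]
wrist_force: [0.0, -0.1, 0.7]
gripper_width: 0.0347
grip_force: 6.0
```

```bash
python3 -m creep '{"travel":[[0,0,1],[0,0,3],[0,0,4],[0,-1,1.5],[-0.5,-3,0]],"delta_rot":[[0,0,0],[0,0,0],[0,0,0],[0,0,0],[0,0,0]]}'
python3 -m creep '{"travel":[[-1,-4,0],[-1,-4,0],[-1,-4,0],[-1,-4,0],[-0.5,-2.5,0]],"delta_rot":[[0,0,0],[0,0,0],[0,0,0],[0,0,0],[0,0,0]]}'
python3 -m creep '{"travel":[[-0.1,-1.7,0],[0,0,0],[0,0,0]],"delta_rot":[[0,0,0],[0,0,0],[0,0,0]]}'
python3 - <<'E'
from h import *
s=status.observe();print(s['clock'],s['eef_pos'],s['gripper_width'])
p,d,i=snap('wrist','w6.png')
E
```

```text
clock: 26.58
eef_pos: [0.6112, -0.119, 0.1106]
eef_rot: [[-0.002, 1.0, 0.002], [1.0, 0.002, -0.0], [-0.0, 0.002, -1.0]]
wrist_force: [0.2, -0.8, -0.5]
gripper_width: 0.0352
grip_force: 6.0
clock: 27.2
eef_pos: [0.5645, -0.3059, 0.1085]
eef_rot: [[0.001, 1.0, -0.001], [1.0, -0.001, 0.0], [0.0, -0.001, -1.0]]
wrist_force: [-0.7, -0.4, -0.9]
gripper_width: 0.0349
grip_force: 6.0
clock: 27.58
eef_pos: [0.5648, -0.3201, 0.109]
eef_rot: [[-0.001, 1.0, -0.0], [1.0, 0.001, 0.0], [0.0, -0.0, -1.0]]
wrist_force: [0.7, 1.0, -1.0]
gripper_width: 0.0351
grip_force: 6.0
27.575 [ 0.56476589 -0.32005503  0.10899842] 0.0351129489216001
```

View pics/w6.png

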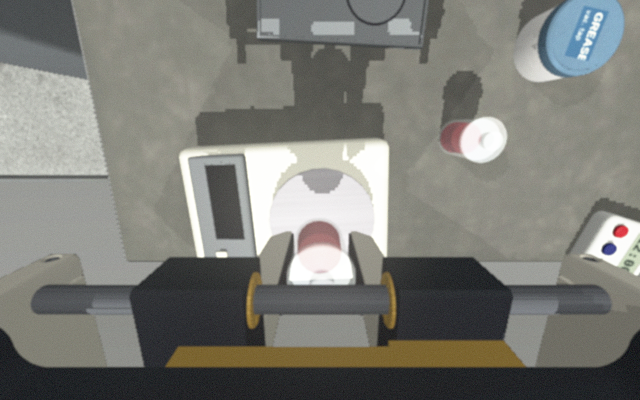

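The bottle is held upright over the pan at about (320,240). Lowering it.

```bash
python3 -m creep '{"travel":[[0,0,-2],[0,0,-1.3],[0,0,-0.5],[0,0,-0.2],[0,0,0]],"delta_rot":[[0,0,0],[0,0,0],[0,0,0],[0,0,0],[0,0,0]]}'
python3 -m creep '{"travel":[[0,0,-0.2],[0,0,0]],"delta_rot":[[0,0,0],[0,0,0]]}'
python3 -m creep '{"travel":[[0,0,-0.15],[0,0,0]],"delta_rot":[[0,0,0],[0,0,0]]}'
```

```text
clock: 28.25
eef_pos: [0.5647, -0.3208, 0.0694]
eef_rot: [[-0.0, 1.0, 0.0], [1.0, 0.0, -0.0], [-0.0, 0.0, -1.0]]
wrist_force: [-1.1, -0.4, -0.7]
gripper_width: 0.0349
grip_force: 6.0
clock: 28.5
eef_pos: [0.5646, -0.3208, 0.0673]
eef_rot: [[-0.0, 1.0, 0.0], [1.0, 0.0, -0.0], [-0.0, 0.0, -1.0]]
wrist_force: [-0.2, 0.2, -0.7]
gripper_width: 0.0351
grip_force: 6.0
clock: 28.75
eef_pos: [0.5646, -0.3207, 0.0656]
eef_rot: [[-0.0, 1.0, -0.0], [1.0, 0.0, 0.0], [0.0, -0.0, -1.0]]
wrist_force: [-0.3, -0.3, -0.6]
gripper_width: 0.035
grip_force: 6.0
```

```bash
python3 -m creep '{"travel":[[0,0,-0.05],[0,0,0]],"delta_rot":[[0,0,0],[0,0,0]]}'
python3 -m creep '{"travel":[[0,0,0],[0,0,0],[0,0,0],[0,0,1],[0,0,3]],"delta_rot":[[0,0,0],[0,0,0],[0,0,0],[0,0,0],[0,0,0]]}' 0.3
python3 -m creep '{"travel":[[0,0,5],[0,2,5],[0,5,1],[0,5,0],[0,5,0]],"delta_rot":[[0,0,0],[0,0,0],[0,0,10],[0,0,10],[0,0,10]]}'
python3 - <<'E'
from h import *
s=status.observe();print(s['clock'],s['eef_pos'])
for n in('top','scene'):
    p,d,i=snap(n,n+'6.png');P=pts(d,i);Z=P[...,2]
    def reg(nm,x0,x1,y0,y1,z0,z1):
        m=(P[...,0]>x0)&(P[...,0]<x1)&(P[...,1]>y0)&(P[...,1]<y1)&(Z>z0)&(Z<z1)
        Q=P[m];print(n,nm,len(Q),Q.min(0).round(3),Q.max(0).round(3),((Q.min(0)+Q.max(0))/2).round(4)) if len(Q) else print(nm,'none')
    reg('weigh',.52,.61,-.37,-.27,.09,.13)
    reg('pan',.51,.62,-.38,-.26,.05,.06)
E
```

```text
clock: 29.0
eef_pos: [0.5646, -0.3208, 0.0652]
eef_rot: [[-0.0, 1.0, 0.0], [1.0, 0.0, -0.0], [-0.0, 0.0, -1.0]]
wrist_force: [-0.4, 0.3, 0.4]
gripper_width: 0.035
grip_force: 6.0
clock: 29.62
eef_pos: [0.564, -0.3204, 0.1048]
eef_rot: [[-0.0, 1.0, -0.002], [1.0, 0.0, 0.001], [0.001, -0.002, -1.0]]
wrist_force: [0.8, -0.0, 0.2]
gripper_width: 0.0653
grip_force: 0.0
clock: 30.25
eef_pos: [0.5644, -0.1493, 0.2163]
eef_rot: [[-0.505, 0.863, 0.001], [0.863, 0.505, -0.0], [-0.001, 0.001, -1.0]]
wrist_force: [0.2, 0.2, 0.6]
gripper_width: 0.0653
grip_force: 0.0
30.25 [ 0.56440102 -0.14930377  0.21629551]
top weigh 178 [ 0.545 -0.336  0.09 ] [ 0.579 -0.302  0.122] [ 0.5623 -0.3188  0.106 ]
top pan 461 [ 0.521 -0.365  0.05 ] [ 0.608 -0.295  0.06 ] [ 0.5641 -0.3302  0.0551]
scene weigh 174 [ 0.548 -0.34   0.09 ] [ 0.583 -0.305  0.119] [ 0.5654 -0.3227  0.1046]
scene pan 581 [ 0.524 -0.37   0.05 ] [ 0.612 -0.28   0.06 ] [ 0.5679 -0.3249  0.0551]
```

View pics/top6.png

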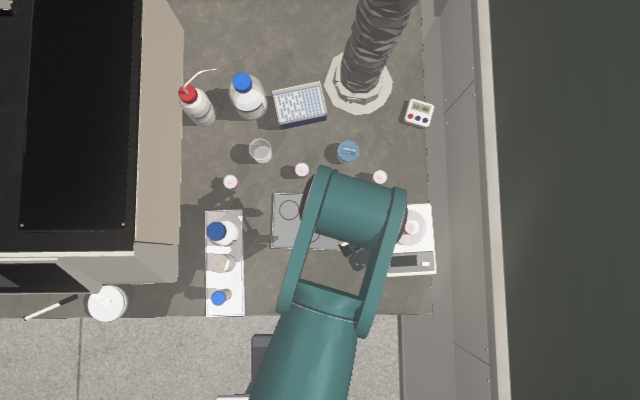

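Top view: the weighing bottle stands on the pan at (410,228), and the three are upright on the side tray. Now they go back, starting with the tube.

```bash
python3 -m creep '{"travel":[[-2,2,0],[-4,4,0],[-4,4,0],[-3,4,0],[-2,4,0]],"delta_rot":[[0,0,10],[0,0,10],[0,0,10],[0,0,10],[0,0,10]]}' 0.3
python3 -m creep '{"travel":[[-1,4,0],[0,4,0],[0,2.5,0],[0,0,0],[0,0,0]],"delta_rot":[[0,0,10],[0,0,0],[0,0,0],[0,0,0],[0,0,0]]}'
```

```text
clock: 30.98
eef_pos: [0.4135, 0.0298, 0.2161]
eef_rot: [[-0.985, 0.17, 0.002], [0.17, 0.985, -0.0], [-0.002, 0.0, -1.0]]
wrist_force: [1.4, -0.4, 0.4]
gripper_width: 0.0649
grip_force: 0.0
clock: 31.6
eef_pos: [0.4048, 0.1337, 0.2155]
eef_rot: [[-1.0, 0.0, 0.0], [0.0, 1.0, -0.0], [-0.0, -0.0, -1.0]]
wrist_force: [-0.2, 0.6, -0.1]
gripper_width: 0.0648
grip_force: 0.0
```

```bash
python3 -m creep '{"travel":[[-0.1,0.2,-3],[0,0,-4],[0,0,-3.5],[0,0,-1.6],[0,0,0]],"delta_rot":[[0,0,0],[0,0,0],[0,0,0],[0,0,0],[0,0,0]]}'
python3 -m creep '{"travel":[[0,0,0],[0,0,0],[0,0,0],[0,0,0],[0,0,0]],"delta_rot":[[0,0,0],[0,0,0],[0,0,0],[0,0,0],[0,0,0]]}' 1 8
python3 -m creep '{"travel":[[0,0,0],[0,0,0]],"delta_rot":[[0,0,0],[0,0,0]]}'
```

```text
clock: 32.22
eef_pos: [0.4035, 0.1357, 0.0941]
eef_rot: [[-1.0, 0.001, -0.001], [0.001, 1.0, -0.0], [0.001, -0.0, -1.0]]
wrist_force: [-0.1, -1.6, 1.1]
gripper_width: 0.0651
grip_force: 0.0
clock: 32.85
eef_pos: [0.4037, 0.1363, 0.0945]
eef_rot: [[-1.0, -0.0, 0.0], [-0.0, 1.0, 0.0], [-0.0, 0.0, -1.0]]
wrist_force: [-0.2, 0.2, 3.1]
gripper_width: 0.0325
grip_force: 8.0
clock: 33.1
eef_pos: [0.4037, 0.1363, 0.0944]
eef_rot: [[-1.0, -0.0, 0.0], [-0.0, 1.0, 0.0], [-0.0, 0.0, -1.0]]
wrist_force: [-0.1, -0.7, 5.8]
gripper_width: 0.0328
grip_force: 8.0
```

```bash
python3 -m creep '{"travel":[[0,0,1.5],[0,0,3],[0,-1.5,1.5],[0.5,-3.5,0],[1.5,-4,0]],"delta_rot":[[0,0,0],[0,0,0],[0,0,0],[0,0,0],[0,0,0]]}'
python3 -m creep '{"travel":[[3,-3,0],[4,-2,0],[4,-1,0],[4,-1,0],[3,-0.2,0]],"delta_rot":[[0,0,0],[0,0,0],[0,0,0],[0,0,0],[0,0,0]]}'
python3 -m creep '{"travel":[[1.4,0,0],[0,0,-1],[0,0,-2],[0,0,-2],[0,0,0]],"delta_rot":[[0,0,0],[0,0,0],[0,0,0],[0,0,0],[0,0,0]]}'
```

```text
clock: 33.72
eef_pos: [0.4234, 0.0448, 0.1547]
eef_rot: [[-1.0, -0.001, 0.001], [-0.001, 1.0, -0.0], [-0.001, -0.0, -1.0]]
wrist_force: [-0.3, 0.1, -0.1]
gripper_width: 0.0325
grip_force: 8.0
clock: 34.35
eef_pos: [0.6046, -0.0275, 0.1539]
eef_rot: [[-1.0, 0.001, -0.001], [0.001, 1.0, -0.0], [0.001, -0.0, -1.0]]
wrist_force: [-0.8, 0.5, -0.4]
gripper_width: 0.0331
grip_force: 8.0
clock: 34.98
eef_pos: [0.6162, -0.0256, 0.1018]
eef_rot: [[-1.0, -0.0, -0.003], [-0.0, 1.0, 0.0], [0.003, 0.0, -1.0]]
wrist_force: [-0.1, -0.4, 0.2]
gripper_width: 0.0327
grip_force: 8.0
```

```bash
python3 -m creep '{"travel":[[0,0,-0.5],[0,0,0]],"delta_rot":[[0,0,0],[0,0,0]]}'
python3 -m creep '{"travel":[[0,0,-0.2],[0,0,0]],"delta_rot":[[0,0,0],[0,0,0]]}'
python3 -m creep '{"travel":[[0,0,0],[0,0,0]],"delta_rot":[[0,0,0],[0,0,0]]}'
```

```text
clock: 35.22
eef_pos: [0.6176, -0.0258, 0.0994]
eef_rot: [[-1.0, -0.0, 0.0], [-0.0, 1.0, -0.0], [-0.0, -0.0, -1.0]]
wrist_force: [0.1, 0.1, -0.0]
gripper_width: 0.0328
grip_force: 8.0
clock: 35.48
eef_pos: [0.6176, -0.0258, 0.0973]
eef_rot: [[-1.0, -0.0, 0.0], [-0.0, 1.0, -0.0], [-0.0, -0.0, -1.0]]
wrist_force: [0.2, 0.3, -1.3]
gripper_width: 0.0328
grip_force: 8.0
clock: 35.72
eef_pos: [0.6176, -0.0258, 0.0973]
eef_rot: [[-1.0, -0.0, 0.0], [-0.0, 1.0, -0.0], [-0.0, -0.0, -1.0]]
wrist_force: [-0.2, -0.4, -0.0]
gripper_width: 0.0326
grip_force: 8.0
```

Down another 3 mm, then release and go to the sample bottle at (0.4827, 0.1363).

```bash
python3 -m creep '{"travel":[[0,0,-0.2],[0,0,-0.1],[0,0,0]],"delta_rot":[[0,0,0],[0,0,0],[0,0,0]]}'
python3 -m creep '{"travel":[[0,0,0],[0,0,0],[0,0,0],[0,0,1],[0,0,3]],"delta_rot":[[0,0,0],[0,0,0],[0,0,0],[0,0,0],[0,0,0]]}' 0.3
python3 -m creep '{"travel":[[0,0,4],[-1,1,4],[-4,4,0],[-4,4,0],[-4,4,0]],"delta_rot":[[0,0,0],[0,0,0],[0,0,0],[0,0,0],[0,0,0]]}' 0.15
python3 -m creep '{"travel":[[-0.5,2.2,0],[0,1,0],[0,0,-3],[0,0,0]],"delta_rot":[[0,0,0],[0,0,0],[0,0,0],[0,0,0]]}'
```

```text
clock: 36.1
eef_pos: [0.6178, -0.0258, 0.0945]
eef_rot: [[-1.0, -0.0, 0.001], [-0.0, 1.0, -0.0], [-0.001, -0.0, -1.0]]
wrist_force: [0.1, 0.4, 3.1]
gripper_width: 0.0326
grip_force: 8.0
clock: 36.72
eef_pos: [0.617, -0.0257, 0.1338]
eef_rot: [[-1.0, -0.0, -0.002], [-0.0, 1.0, 0.0], [0.002, 0.0, -1.0]]
wrist_force: [0.4, -0.3, 0.5]
gripper_width: 0.0649
grip_force: 0.0
clock: 37.35
eef_pos: [0.4863, 0.1051, 0.215]
eef_rot: [[-1.0, 0.0, 0.001], [0.0, 1.0, 0.0], [-0.001, 0.0, -1.0]]
wrist_force: [0.1, 1.3, 0.6]
gripper_width: 0.0792
grip_force: 0.0
clock: 37.85
eef_pos: [0.4822, 0.1357, 0.1826]
eef_rot: [[-1.0, 0.0, -0.003], [0.0, 1.0, -0.001], [0.003, -0.001, -1.0]]
wrist_force: [-0.4, -0.2, 0.3]
gripper_width: 0.0787
grip_force: 0.0
```

```bash
python3 -m creep '{"travel":[[0,0,-3],[0,0,-4],[0,0,-3],[0,0,-1.1],[0,0,0]],"delta_rot":[[0,0,0],[0,0,0],[0,0,0],[0,0,0],[0,0,0]]}'
python3 -m creep '{"travel":[[0,0,0],[0,0,0],[0,0,0],[0,0,0],[0,0,0]],"delta_rot":[[0,0,0],[0,0,0],[0,0,0],[0,0,0],[0,0,0]]}' 1 12
python3 -m creep '{"travel":[[0,0,0],[0,0,0]],"delta_rot":[[0,0,0],[0,0,0]]}'
```

```text
clock: 38.48
eef_pos: [0.483, 0.1361, 0.0739]
eef_rot: [[-1.0, 0.0, -0.0], [0.0, 1.0, -0.0], [0.0, -0.0, -1.0]]
wrist_force: [0.4, 0.6, 0.5]
gripper_width: 0.0791
grip_force: 0.0
clock: 39.1
eef_pos: [0.4827, 0.1363, 0.0734]
eef_rot: [[-1.0, -0.0, 0.0], [-0.0, 1.0, 0.0], [-0.0, 0.0, -1.0]]
wrist_force: [-0.4, 1.2, 2.2]
gripper_width: 0.0449
grip_force: 11.9
clock: 39.35
eef_pos: [0.4827, 0.1363, 0.0734]
eef_rot: [[-1.0, -0.0, 0.0], [-0.0, 1.0, 0.0], [-0.0, 0.0, -1.0]]
wrist_force: [0.1, 0.6, 3.6]
gripper_width: 0.0442
grip_force: 11.9
```

```bash
python3 -m creep '{"travel":[[0,0,1.5],[0,0,3],[0,-2,1.5],[0.5,-4,0],[1,-4,0]],"delta_rot":[[0,0,0],[0,0,0],[0,0,0],[0,0,0],[0,0,0]]}'
python3 -m creep '{"travel":[[2,-4,0],[2,-4,0],[1.6,-2.2,0],[0.5,-1,0],[0,0,0]],"delta_rot":[[0,0,0],[0,0,0],[0,0,0],[0,0,0],[0,0,0]]}'
python3 -m creep '{"travel":[[0,0,-2],[0,0,-2],[0,0,-1.3],[0,0,-0.3],[0,0,0]],"delta_rot":[[0,0,0],[0,0,0],[0,0,0],[0,0,0],[0,0,0]]}'
```

```text
clock: 39.98
eef_pos: [0.4976, 0.0353, 0.1344]
eef_rot: [[-1.0, -0.001, 0.001], [-0.001, 1.0, -0.0], [-0.001, -0.0, -1.0]]
wrist_force: [0.5, -0.7, -0.4]
gripper_width: 0.0446
grip_force: 11.9
clock: 40.6
eef_pos: [0.5585, -0.0758, 0.1334]
eef_rot: [[-1.0, 0.0, -0.0], [0.0, 1.0, 0.0], [0.0, 0.0, -1.0]]
wrist_force: [-0.0, -0.7, -0.9]
gripper_width: 0.0443
grip_force: 11.9
clock: 41.22
eef_pos: [0.5587, -0.0757, 0.0772]
eef_rot: [[-1.0, -0.0, -0.0], [-0.0, 1.0, 0.0], [0.0, 0.0, -1.0]]
wrist_force: [0.3, -0.7, -0.4]
gripper_width: 0.0445
grip_force: 11.9
```

```bash
python3 -m creep '{"travel":[[0,0,-0.25],[0,0,-0.1],[0,0,0]],"delta_rot":[[0,0,0],[0,0,0],[0,0,0]]}'
python3 -m creep '{"travel":[[0,0,-0.05],[0,0,0]],"delta_rot":[[0,0,0],[0,0,0]]}'
python3 -m creep '{"travel":[[0,0,0],[0,0,0],[0,0,0],[0,0,1],[0,0,3]],"delta_rot":[[0,0,0],[0,0,0],[0,0,0],[0,0,0],[0,0,0]]}' 0.1
python3 -m creep '{"travel":[[0,0,5],[0,1,4],[0,4,0],[0,5,0],[0,5,0]],"delta_rot":[[0,0,0],[0,0,0],[0,0,0],[0,0,0],[0,0,0]]}'
python3 -m creep '{"travel":[[-0.1,4,0],[0,2.2,0],[0,0,-2],[0,0,0]],"delta_rot":[[0,0,0],[0,0,0],[0,0,0],[0,0,0]]}'
```

```text
clock: 41.6
eef_pos: [0.5586, -0.0758, 0.0738]
eef_rot: [[-1.0, -0.0, 0.0], [-0.0, 1.0, -0.0], [-0.0, -0.0, -1.0]]
wrist_force: [1.1, -0.2, -1.1]
gripper_width: 0.0445
grip_force: 11.9
clock: 41.85
eef_pos: [0.5587, -0.0758, 0.0734]
eef_rot: [[-1.0, -0.0, 0.0], [-0.0, 1.0, -0.0], [-0.0, -0.0, -1.0]]
wrist_force: [-0.0, -0.1, 1.1]
gripper_width: 0.0446
grip_force: 11.9
clock: 42.48
eef_pos: [0.5579, -0.0756, 0.1129]
eef_rot: [[-1.0, -0.0, -0.002], [-0.0, 1.0, 0.0], [0.002, 0.0, -1.0]]
wrist_force: [0.9, -0.8, 0.4]
gripper_width: 0.083
grip_force: 0.0
clock: 43.1
eef_pos: [0.5584, 0.0756, 0.2042]
eef_rot: [[-1.0, 0.0, 0.001], [0.0, 1.0, 0.0], [-0.001, 0.0, -1.0]]
wrist_force: [1.1, -0.2, 0.8]
gripper_width: 0.0843
grip_force: 0.0
clock: 43.6
eef_pos: [0.5568, 0.1355, 0.1812]
eef_rot: [[-1.0, -0.0, -0.003], [-0.0, 1.0, -0.001], [0.003, -0.001, -1.0]]
wrist_force: [0.2, -1.0, -0.3]
gripper_width: 0.0834
grip_force: 0.0
```

```bash
python3 -m creep '{"travel":[[0,0,-3],[0,0,-2.5],[0,0,-1],[0,0,0]],"delta_rot":[[0,0,0],[0,0,0],[0,0,0],[0,0,0]]}'
python3 -m creep '{"travel":[[0,0,0],[0,0,0],[0,0,0],[0,0,0],[0,0,0]],"delta_rot":[[0,0,0],[0,0,0],[0,0,0],[0,0,0],[0,0,0]]}' 1 30
python3 -m creep '{"travel":[[0,0,0],[0,0,0]],"delta_rot":[[0,0,0],[0,0,0]]}'
```

```text
clock: 44.1
eef_pos: [0.5576, 0.1357, 0.1182]
eef_rot: [[-1.0, 0.0, -0.001], [0.0, 1.0, -0.0], [0.001, -0.0, -1.0]]
wrist_force: [0.1, 0.5, -0.2]
gripper_width: 0.0839
grip_force: 0.0
clock: 44.72
eef_pos: [0.5577, 0.1362, 0.1183]
eef_rot: [[-1.0, -0.0, 0.0], [-0.0, 1.0, -0.0], [-0.0, -0.0, -1.0]]
wrist_force: [0.6, -0.5, 0.8]
gripper_width: 0.0425
grip_force: 30.0
clock: 44.98
eef_pos: [0.5577, 0.1362, 0.1183]
eef_rot: [[-1.0, -0.0, 0.0], [-0.0, 1.0, -0.0], [-0.0, -0.0, -1.0]]
wrist_force: [-0.0, -0.3, 0.9]
gripper_width: 0.0422
grip_force: 30.0
```

```bash
python3 -m creep '{"travel":[[0,0,1],[0,0,3],[0,0,4],[0,0,4],[0,0,1.5]],"delta_rot":[[0,0,0],[0,0,0],[0,0,0],[0,0,0],[0,0,0]]}'
python3 -m creep '{"travel":[[0.5,-2,0],[1.1,-4,0],[1.1,-4,0],[1.1,-4,0],[1,-4,0]],"delta_rot":[[0,0,0],[0,0,0],[0,0,0],[0,0,0],[0,0,0]]}'
python3 -m creep '{"travel":[[0.5,-4,0],[0,-3,0],[0,-2,0],[0,0,0],[0,0,0]],"delta_rot":[[0,0,0],[0,0,0],[0,0,0],[0,0,0],[0,0,0]]}'
```

```text
clock: 45.6
eef_pos: [0.558, 0.1364, 0.2557]
eef_rot: [[-1.0, -0.0, 0.003], [-0.0, 1.0, 0.001], [-0.003, 0.001, -1.0]]
wrist_force: [-0.8, -1.0, -4.3]
gripper_width: 0.0425
grip_force: 30.0
clock: 46.22
eef_pos: [0.6053, -0.046, 0.251]
eef_rot: [[-1.0, 0.0, -0.003], [0.0, 1.0, 0.0], [0.003, 0.0, -1.0]]
wrist_force: [-0.3, 0.3, -4.4]
gripper_width: 0.0423
grip_force: 30.0
clock: 46.85
eef_pos: [0.6105, -0.1333, 0.2527]
eef_rot: [[-1.0, -0.001, -0.001], [-0.001, 1.0, 0.0], [0.001, 0.0, -1.0]]
wrist_force: [0.4, 0.0, -4.6]
gripper_width: 0.0423
grip_force: 30.0
```

```bash
python3 -m creep '{"travel":[[0,0,-3],[0,0,-4],[0,0,-3.5],[0,0,-1.7],[0,0,-0.7]],"delta_rot":[[0,0,0],[0,0,0],[0,0,0],[0,0,0],[0,0,0]]}'
python3 -m creep '{"travel":[[0,0,-0.3],[0,0,-0.1],[0,0,-0.1],[0,0,0]],"delta_rot":[[0,0,0],[0,0,0],[0,0,0],[0,0,0]]}'
python3 -m creep '{"travel":[[0,0,-0.1],[0,0,0]],"delta_rot":[[0,0,0],[0,0,0]]}'
```

```text
clock: 47.48
eef_pos: [0.6106, -0.1332, 0.1239]
eef_rot: [[-1.0, -0.001, -0.0], [-0.001, 1.0, 0.0], [0.0, 0.0, -1.0]]
wrist_force: [0.6, 0.4, -2.4]
gripper_width: 0.0423
grip_force: 30.0
clock: 47.98
eef_pos: [0.6107, -0.1338, 0.1196]
eef_rot: [[-1.0, -0.0, 0.001], [-0.0, 1.0, -0.0], [-0.001, -0.0, -1.0]]
wrist_force: [0.6, -0.1, -3.9]
gripper_width: 0.0424
grip_force: 30.0
clock: 48.22
eef_pos: [0.6107, -0.1338, 0.1184]
eef_rot: [[-1.0, -0.0, 0.0], [-0.0, 1.0, -0.0], [-0.0, -0.0, -1.0]]
wrist_force: [1.6, 0.3, -0.8]
gripper_width: 0.0423
grip_force: 30.0
```

Contact. Releasing, retreating upward and clear, then checking.

```bash
python3 -m creep '{"travel":[[0,0,0],[0,0,0],[0,0,0],[0,0,0],[0,0,1]],"delta_rot":[[0,0,0],[0,0,0],[0,0,0],[0,0,0],[0,0,0]]}' 0.1
python3 -m creep '{"travel":[[0,0,3],[0,0,5],[0,0,5],[-2,3,4],[-4,5,0]],"delta_rot":[[0,0,0],[0,0,0],[0,0,0],[0,0,0],[0,0,0]]}'
python3 -m creep '{"travel":[[-5,6,0],[-5,6,0],[-4,5,0],[0,0,0]],"delta_rot":[[0,0,0],[0,0,0],[0,0,0],[0,0,0]]}'
python3 - <<'E'
from h import *
s=status.observe();print(s['clock'],s['eef_pos'],s['wrist_force'])
A=np.load('top0.npz')
p,d,i=snap('top','top9.png')
for nm,(q,dd,ii) in dict(before=(A['p'],A['d'],A),after=(p,d,i)).items():
    P=pts(dd,ii);Z=P[...,2]
    for n,x0,x1,y0,y1,z0,z1 in[('reag',.57,.65,-.17,-.1,.135,.16),('tube',.59,.65,-.06,0,.1,.125),('sample',.52,.595,-.12,-.03,.09,.115),('weigh',.52,.61,-.37,-.27,.09,.13)]:
        Q=P[(P[...,0]>x0)&(P[...,0]<x1)&(P[...,1]>y0)&(P[...,1]<y1)&(Z>z0)&(Z<z1)]
        print(nm,n,len(Q),((Q.min(0)+Q.max(0))/2).round(4) if len(Q) else '')
E
```

```text
clock: 48.85
eef_pos: [0.6102, -0.1337, 0.1279]
eef_rot: [[-1.0, -0.0, -0.001], [-0.0, 1.0, 0.0], [0.001, 0.0, -1.0]]
wrist_force: [-0.3, -0.2, 0.1]
gripper_width: 0.0828
grip_force: 0.0
clock: 49.48
eef_pos: [0.5519, -0.0549, 0.302]
eef_rot: [[-1.0, 0.001, 0.005], [0.001, 1.0, -0.001], [-0.005, -0.001, -1.0]]
wrist_force: [0.6, 0.1, 0.3]
gripper_width: 0.0836
grip_force: 0.0
clock: 49.98
eef_pos: [0.4306, 0.0922, 0.2998]
eef_rot: [[-1.0, -0.004, 0.003], [-0.004, 1.0, 0.001], [-0.003, 0.001, -1.0]]
wrist_force: [0.2, -0.7, 0.4]
gripper_width: 0.0835
grip_force: 0.0
49.975 [0.43061205 0.09220158 0.29984003] [ 0.24434119 -0.67438909  0.39320628]
before reag 272 [ 0.608  -0.1323  0.1427]
before tube 155 [ 0.6158 -0.0231  0.111 ]
before sample 306 [ 0.5651 -0.087   0.1   ]
before weigh 0 
after reag 269 [ 0.6092 -0.1301  0.1453]
after tube 155 [ 0.6157 -0.0244  0.1118]
after sample 303 [ 0.5652 -0.087   0.101 ]
after weigh 182 [ 0.5622 -0.3187  0.107 ]
```

View pics/top9.png

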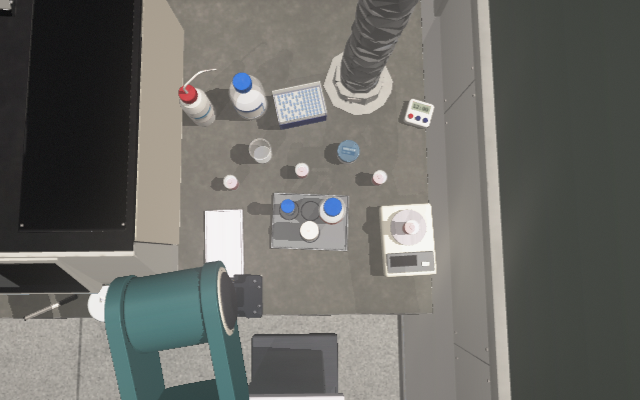

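The three are back within about 3 mm of where they started, at (288,207), (333,210) and (309,231). The weighing bottle is on the pan at (410,228), and the beaker and tin haven't moved.

```bash
python3 -m creep '{"travel":[[0,0,0],[0,0,0],[0,0,0],[0,0,0]],"delta_rot":[[0,0,0],[0,0,0],[0,0,0],[0,0,0]]}' && python3 -c "
from workcell import ctrl
print(ctrl.job_done())"
```

```text
clock: 50.52
eef_pos: [0.4327, 0.0895, 0.298]
eef_rot: [[-1.0, 0.0, -0.0], [0.0, 1.0, -0.0], [0.0, -0.0, -1.0]]
wrist_force: [0.3, 0.0, 0.3]
gripper_width: 0.0838
grip_force: 0.0
the job is handed in; nothing more can be done
None
```

I handed the job in at 50.5 s, though the hand-in gave no verdict: the weighing bottle stands about 3 mm from the pan's centre, and the sample bottle, tube and reagent bottle are back within about 3 mm of where they started.

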